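# Slide the bath pot under the bridge to the other place of a warming plate

## Robot

A 6-joint arm with a two-finger parallel gripper is mounted at the origin on the work surface. World frame = base frame: x ahead of the robot, y to its left, z up, the work surface at z = 0. Lengths are in mm, angles in rad, forces in N, time in s.
With the tool pointing down it reaches from about 350 to 875 mm from the base axis. Payload 4.2 kg.
Tool frame: the origin (TCP) lies at the very end of the fingers, on their centre line; the grasp point (between the pads) lies 19 mm behind it; z points along the fingers, y is the line along which they close (so a half turn about z gives the same grasp; the last joint's range is limited). The gripper opens to 87 mm and grips with 3 to 60 N. Pads are 19 mm wide; open, the fingers measure 117 mm over their backs; the gripper's body (75 mm by 190 mm) begins 51 mm behind the grasp point.
Start: joints at [-0.919, 0.385, 0.008, 0, -1.194, -0.259], TCP at [239.249, -577.373, 222.55] pointing down, gripper open.
Joint ranges: [-3.14, 3.14], [-1.21, 2.06], [-1.07, 1.41], [-3.16, 2.05], [-2.99, -0.16], [-3.1, 3.1]. Speed limits (rad/s): [2.79, 2.79, 3.14, 3.14, 3.14, 3.14].

## Interface

Orientations are given as [roll, pitch, yaw] about the fixed x, y, z axes, in that order (R = Rz(yaw) Ry(pitch) Rx(roll)).
In Python, from cell import get_state, capture, close_job, recognise, place_of gives the robot as it stands. The module is installed in compiled form; this text tells all that it offers.
- The arm moves only by the shell command python3 -m inch 'ROWS'. ROWS is JSON, a list of rows, each a list of 7 numbers: the shift along the world's x, y, z in mm, then the turn, a rotation vector about the world's x, y, z in degrees, then the closure, from -1 (fully open) to 1 (shut). In form: [[tx, ty, tz, rx, ry, rz, claw], ...]. A call has exactly 10 rows; each row is the pose to reach, as a shift and turn from the pose commanded when the call began; what a row does not reach only later rows make up. A row lasts 1/8 s, in which the tool goes at most 62.5 mm and 10.7 degrees, less where a joint would pass 70% of its speed; a pose out of reach is approached as far as the arm can. A call with a gripper value outside its range is refused whole. The fingers move at their own pace and stop on an object; the grip force is fixed at half the most. Time passes only in rows, so rows that repeat a pose let the fingers close, or fill a call up. It gives the time, the measured TCP pose, the force, the opening and the grip force at its end, in the units of the state.
- get_state(): the state, without advancing time (a new reading comes with each control period).
- capture(name): name is "scene" or "top" or "wrist"; returns a dict with "image" (480x640x3 uint8, blue, green, red), "K" (3x3 intrinsics, pixels), "k1" (the pictures are not rectified: a ray, as slopes to the right and down, at radius r is drawn at 1 + k1 r^2 times it, then the intrinsics apply), "R" (3x3) and "t" (3): a world point X has camera coordinates R X + t; the wrist camera has in their place "hand_eye" (4x4, takes a point from camera to tool coordinates, whose origin is the TCP and whose axes are the flange's). Camera axes: x right, y down, z forward; pixel columns grow to the right and rows downward; lengths in mm; the calibration is good to about 2 mm. A picture is of the moment at which its call begins: read the wrist's pose just before it. There is no depth.
- close_job(): hands the job in; it is judged then, once.
Trained networks look in the newest picture that a camera, given by its name, has taken for a name from the list of things; names that differ only in an ending like _2 or _b are one class to them, and where a whole thing is asked for, a point or a joint stands for the part that bears it (a point fixed in the world has none). Each returns a list of dicts, best first, with "score" (0 to 1); they miss things now and then, are a little off and sometimes report something else, mostly with a low value. They report only what shows in the picture. A call takes as long as a camera call. They do not tell look-alikes from the thing itself.
- recognise(label, camera): "location" ([x, y, z] in mm, in world coordinates, good to about 4 mm: the middle of the surface that is visible of it).
- place_of(label, camera): "location" ([x, y, z] in mm, in world coordinates, good to about 4 mm: a listed point, or the origin of a listed thing).
The state is a dict: "t": time; "qpos": joint angles; "joint_vel": joint speeds; "tau": joint torques, N m; "tcp_pos": TCP position; "ee_rot": TCP orientation; "ft_force": force on the tool from outside, world axes, zero at the start; "ft_torque": the same for the moment, N m; "width": finger opening in mm; "grasp_force": force on a finger pad.
Only numpy, scipy, OpenCV 4.12 (cv2) and the standard library are available. Lean on these libraries where they do the work, as an engineer would, in place of code of your own. Each camera call takes 0.05 s, during which the arm holds its last target. There are 200 camera calls.

## Task

Slide the lidded steel pot along the warming plate, under the instrument bridge, from the orange-ringed place to the blue-ringed place, and bring it up gently until its side just rests against the grey rubber end stop there, still within the blue ring. Keep the pot flat on the plate all the way: do not lift or tip it. Do not bang the end stops or the bridge, and leave the bottle, beaker and tube rack where they are.

Things in the scene. Friction and masses are not known exactly. Their poses are not given: they have to be found in the camera images.
- pot: Loose lidded steel pot, 0.4 to 0.8 kg: radius 52 mm (lid rim 54), lid 75 mm high, its knob 82. Two straight red handles stick out along its own +y and -y: bars 16 mm wide (x), 12 mm high, centre line 55 mm above the underside, from the wall to 100 mm from the pot's axis. Origin: centre of the underside; z up.
- plate: Warming plate, fixed on the bench: 240 mm (x) by 460 mm (y, the long direction), flat dark top 30 mm above the bench. Origin: centre of its underside; the top is at z = 30 mm in its frame. The pot slides along its y.
- bridge: Bridge fixed across the plate's middle, 40 mm wide (plate y). Two posts 16 mm thick at x = -100 and 100 mm carry a housing 216 mm long (x), 100 to 150 mm above the plate's top. Opening 184 mm wide, 100 mm high: the pot passes under it, a gripper holding it does not. Origin: on the plate's top at its middle; axes as the plate's.
- stop_a: Grey rubber end stop at the plate's +y end: bar 200 mm (x) by 20 mm (y), 18 mm high above the plate's top, springy (gives about 1 mm per 2.5 N, outwards); the pot's handles pass above it. Origin: centre of its underside, on the plate's top at plate y = +210 mm; its inner face is at +200 mm, a just touching pot's axis at +148 mm.
- stop_b: The same end stop at the -y end of the plate: origin at plate y = -210 mm, inner face at -200 mm, a just touching pot's axis at -148 mm.
- goal_mark: Blue ring painted on the plate's top, inner radius 70 mm, outer 78 mm: the place to slide to. Its centre (the origin) lies at plate x = 0 and plate y = +135 or -135 mm: either end, it differs from time to time. The stop hides the ring's outer edge.
- start_mark: Orange ring like the blue one, at the other end of the plate, where the pot stands at first.
- bottle: Glass bottle with a blue cap, radius 38 mm, 150 mm high, loose bystander beside the +y end of the plate. Origin: centre of its underside.
- beaker: Glass beaker, radius 35 mm, 90 mm high, loose bystander beside the -y end of the plate. Origin: centre of its underside.
- tube_rack: White rack with glass tubes, 70 by 200 mm, 72 mm high, loose bystander beyond the plate. Origin: centre of its underside.
Mind the look-alikes: they are no part of the job. Leave any green look-alike of the pot alone.

How it is judged (in metres and radians):
At the end, for the whole second after the job is handed in: The pot stands at rest, flat and released on the plate within the blue ring (axis within 21 mm of the ring's centre), its side touching the end stop there or no more than 2.5 mm from it (horizontal distance between pot and goal_mark below 0.021 m and (y of pot in the frame of plate above 0.1455 m or y of pot in the frame of plate below -0.1455 m) and z of pot in the frame of plate between 0.027 and 0.033 m and angle between pot's own z axis and vertical below 0.04 rad and linear speed of pot below 0.01 m/s).
It fails at once if the pot is lifted more than 8 mm off the plate, or falls off it (z of pot in the frame of plate above 0.038 m or z of pot in the frame of plate below 0.02 m).
It fails at once if the pot is tipped more than 0.12 rad (angle between pot's own z axis and vertical above 0.12 rad).
It fails at once if an end stop is struck or pressed with more than 15 N (contact force between any of stop_a, stop_b and anything else above 15 N).
It fails at once if the bridge is struck or pressed with more than 15 N (contact force between bridge and anything else above 15 N).
It fails at once if the bottle, beaker or tube rack is moved more than 20 mm (distance of any of bottle, beaker, tube_rack from where it was at the start of the episode above 0.02 m).
It also fails if it takes over 67 s, if anything falls off the work surface, if the arm or the gripper's body presses on something with over 40 N, if the wrist force passes 120 N, or if a joint passes its speed limit or range.

## Working session

There is one attempt and no reset: what is moved stays moved. The work goes in short steps, Python scripts to look and compute and a shell command to move; the robot and the scene stay as the last step left them, time stands still between calls to the robot, and variables do not carry over. Pictures are saved under pics/ and viewed, at most 10 in all, crops included, and the job is handed in when it is done.

```bash
mkdir -p pics
python3 - <<'E'
from cell import *
import cv2
for c in ("scene","top"):
    d=capture(c); cv2.imwrite(f"pics/{c}0.png",d["image"])
    print(c,d["K"].tolist(),d["k1"],d["R"].tolist(),d["t"].tolist())
    for l in ("pot","plate","bridge","stop_a","goal_mark","start_mark","bottle","beaker","tube_rack"):
        print(l,[(r["location"],r["score"]) for r in place_of(l,c)][:4])
print(get_state())
E
```

```text
scene [[437.0802587754971, 0.0, 310.9186741584481], [0.0, 437.0802587754971, 236.46964564502673], [0.0, 0.0, 1.0]] -0.062461185002293654 [[-0.29627128981326495, 0.9550496796254186, -0.010170166162336288], [0.7550609299203581, 0.22768420738456058, -0.6148519283660644], [-0.5848985509814401, -0.18984206898116524, -0.7885769930100436]] [151.70072941237376, -351.54109999703445, 1446.8720953580114]
pot [([239.9, 351.5, 3.8], 0.93), ([513.6, 92.2, 32.6], 0.74), ([695.9, 368.1, -0.9], 0.73)]
plate [([540.5, -32.7, 1.5], 0.62)]
bridge [([532.8, -36.7, 30.3], 0.76)]
stop_a [([576.6, -244.1, 30.0], 0.8), ([496.4, 171.9, 29.3], 0.73)]
goal_mark []
start_mark []
bottle [([510.5, 464.3, 4.2], 0.84), ([532.9, -37.9, 32.8], 0.47)]
beaker [([495.0, 171.0, 25.3], 0.74), ([597.6, -531.4, -4.2], 0.69)]
tube_rack [([772.1, 36.2, -2.1], 0.81)]
top [[473.6176633802693, 0.0, 316.13217057989976], [0.0, 473.6176633802693, 238.74049732398302], [0.0, 0.0, 1.0]] -0.05289003533552027 [[-0.006381384577122237, -0.9999177963910749, 0.011121078692982515], [-0.9937916122661766, 0.005106186594159448, -0.11114026384645
[... 452 characters left out ...]
 [([772.8, 34.1, -3.7], 0.95)]
{'t': 1.0, 'qpos': array([-9.19381279e-01,  3.84758176e-01,  7.89666554e-03, -1.56825052e-07,
       -1.19399394e+00, -2.58609126e-01]), 'joint_vel': array([ 0.00105686, -0.00037369,  0.00017383, -0.0013295 , -0.00025382,
       -0.00033666]), 'tau': array([ 5.37766005e-05, -3.90475631e+01,  1.87626475e+01,  4.22449216e+00,
        1.55936996e-02, -1.69146165e-05]), 'tcp_pos': array([ 239.26183669, -577.37133571,  222.51359465]), 'ee_rot': array([ 3.14153545e+00, -1.49800934e-05, -2.74878679e+00]), 'ft_force': array([ 0.38419545,  0.65425336, -0.47372644]), 'ft_torque': array([0.01610176, 0.04703302, 0.01536901]), 'grasp_force': 0.0, 'width': 87.02568471433382}
```

View pics/top0.png

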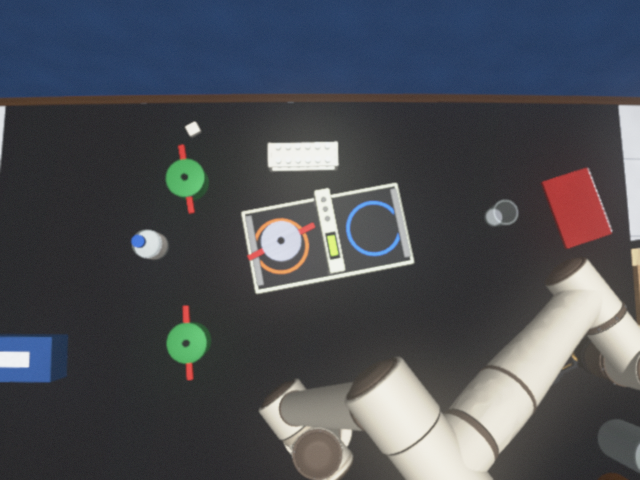

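View pics/scene0.png

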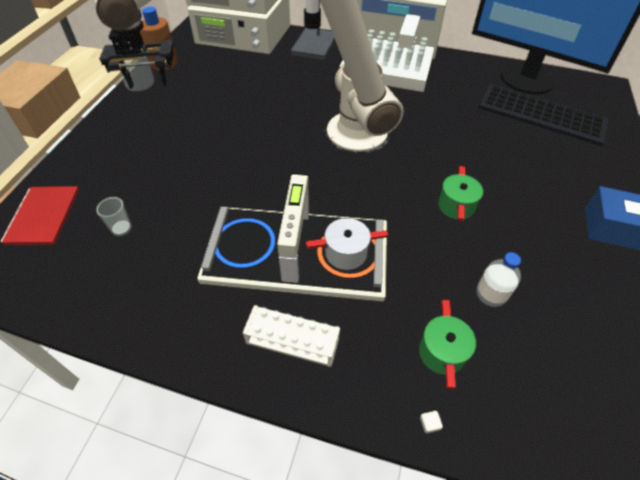

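The top view shows the steel pot at (281,240) on the orange ring, which is the +y end. The blue ring is at (373,228), at the -y end. The other two candidates are green look-alikes at (186,178) and (187,343), and the scene view shows them off the plate too. The silver one on the orange ring fits the description. Next I'll measure it from both views and check it in a crop.

```bash
cat > h.py <<'E'
import numpy as np, cv2
def dist(d): return np.array([d["k1"],0,0,0,0.])
def project(d,X):
    return cv2.projectPoints(np.float64(X).reshape(-1,3),cv2.Rodrigues(d["R"])[0],d["t"],d["K"],dist(d))[0][:,0]
def norm(d,p): return cv2.undistortPoints(np.float64(p).reshape(-1,1,2),d["K"],dist(d))[:,0]
def tri(d1,p1,d2,p2):
    P=[np.c_[d["R"],d["t"]] for d in (d1,d2)]
    X=cv2.triangulatePoints(P[0],P[1],norm(d1,p1).T,norm(d2,p2).T); return (X[:3]/X[3]).T
def onplane(d,p,z):
    n=np.c_[norm(d,p),np.ones(len(np.reshape(p,(-1,2))))]@d["R"]; c=-d["R"].T@d["t"]
    return c+n*((z-c[2])/n[:,2])[:,None]
def blobs(d,lo,hi,centre,rad,amin=15):
    m=cv2.inRange(cv2.cvtColor(d["image"],cv2.COLOR_BGR2HSV),lo,hi)
    k=np.zeros_like(m); cv2.circle(k,tuple(int(v) for v in centre),rad,255,-1)
    n,l,s,c=cv2.connectedComponentsWithStats(m&k)
    return [(s[i,4],c[i],l==i) for i in range(1,n) if s[i,4]>=amin]
E
cat > meas.py <<'E'
from cell import *; from h import *
import sys
D={c:capture(c) for c in("top","scene")}
def run(guess,tag):
    R={}
    for c,d in D.items():
        g=project(d,[guess])[0]
        b=sorted(blobs(d,(0,120,90),(8,255,255),g,60 if c=="top" else 62),key=lambda b:-b[0])[:2]
        b=sorted(b,key=lambda b:onplane(d,[b[1]],85)[0][1]); R[c]=[x[1] for x in b]
        print(c,[(int(x[0]),x[1].round(1)) for x in b],"onplane85",onplane(d,R[c],85).round(1).tolist())
    X=tri(D["top"],R["top"],D["scene"],R["scene"]); print("handles tri",X.round(1).tolist())
    v=X[1]-X[0]; print("len",np.linalg.norm(v),"mid",X.mean(0).round(1),"yaw",np.degrees(np.arctan2(-v[0],v[1])))
    d=D["top"]; g=project(d,[guess])[0]
    x,y=int(g[0]),int(g[1]); cr=cv2.resize(d["image"][y-75:y+75,x-60:x+140],None,fx=4,fy=4,interpolation=cv2.INTER_CUBIC)
    cv2.imwrite(f"pics/{tag}.png",cr)
E
python3 - <<'E'
from meas import *
run([515,93,80],"crop1")
for n,lo,hi,g in(("blue",(100,130,90),(125,255,255),[560,-170,30]),("orange",(8,130,90),(22,255,255),[510,95,30])):
    P=[]
    for c,d in D.items():
        b=blobs(d,lo,hi,project(d,[g])[0],60,10); m=sum(x[2] for x in b)>0
        p=np.argwhere(m)[:,::-1].astype(float)
        q=onplane(d,p,30)[:,:2].astype(np.float32)
        # circle fit
        A=np.c_[2*q,np.ones(len(q))]; s=np.linalg.lstsq(A,(q**2).sum(1),rcond=None)[0]
        print(n,c,len(p),s[:2],np.sqrt(s[2]+s[0]**2+s[1]**2))
E
```

```text
top [(99, array([306.6, 228. ])), (88, array([255.1, 254.1]))] onplane85 [[550.2, 24.2, 85.0], [479.3, 164.3, 85.0]]
scene [(160, array([315.7, 242.9])), (119, array([378.3, 234.2]))] onplane85 [[548.1, 24.2, 85.0], [478.2, 163.4, 85.0]]
handles tri [[549.8, 24.4, 87.3], [479.3, 163.8, 86.5]]
len 156.19090701573018 mid [514.6  94.1  86.9] yaw 26.863969117788955
blue top 500 [ 557.29083046 -166.03094233] 74.09482803296245
blue scene 743 [ 557.22872753 -166.81290279] 74.2572928273725
orange top 381 [508.67176512  99.04072836] 74.56733289414659
orange scene 435 [510.87460365  98.04484528] 71.99242709060309
```

View pics/crop1.png

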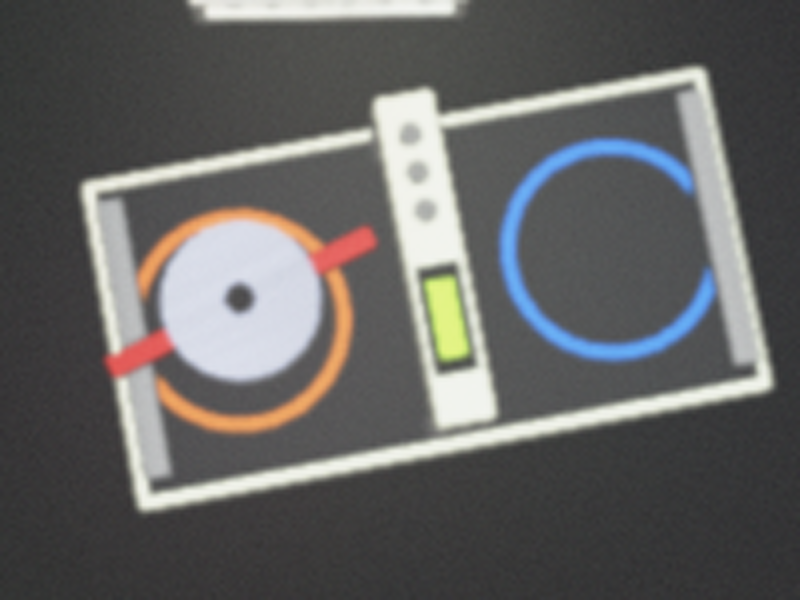

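The crop confirms it: the silver pot is on the orange ring, with its red handles about 16° off the plate's y axis. The plate yaw is about 10.4° and its centre is at (533.4, -34.2). The pot sits at (514.6, 94.1) with a yaw of 26.9°. I'll grasp the trailing handle first, at about (475.7, 170.8, 85).

```bash
python3 -m inch '[[10,30,5,0,0,9,-1],[25,85,10,0,0,18,-1],[43,140,10,0,0,27,-1],[60,196,10,0,0,36,-1],[78,252,10,0,0,45,-1],[96,308,10,0,0,54,-1],[114,364,10,0,0,63,-1],[132,420,10,0,0,72,-1],[150,476,10,0,0,81,-1],[166,526,10,0,0,90,-1]]'
```

```text
t: 2.35
tcp_pos: [405.6, -49.3, 233.1]
ee_rot: [-3.14, -0.0, -1.172]
ft_force: [0.2, -0.7, -0.9]
width: 87.1
grasp_force: 0.0
```

```bash
python3 -m inch '[[12,40,0,0,0,1,-1],[30,95,0,0,0,2,-1],[48,150,0,0,0,3,-1],[62,195,0,0,0,4,-1],[70,220,-20,0,0,4,-1],[70,220,-50,0,0,4,-1],[70,220,-80,0,0,4,-1],[70,220,-100,0,0,4,-1],[70,220,-100,0,0,4,-1],[70,220,-100,0,0,4,-1]]'
python3 - <<'E'
from cell import *; import cv2
s=get_state(); print(s["tcp_pos"],s["ee_rot"],s["qpos"])
d=capture("wrist"); cv2.imwrite("pics/w1.png",d["image"]); print(d["hand_eye"],d["K"])
E
```

```text
t: 3.6
tcp_pos: [475.9, 169.0, 133.5]
ee_rot: [-3.14, -0.0, -1.108]
ft_force: [1.0, -0.1, -0.2]
width: 87.4
grasp_force: 0.0
[475.94493402 168.98622906 133.54190945] [-3.13978109e+00 -5.50035890e-05 -1.10788608e+00] [ 6.63369242e-01  2.69565577e-01 -4.10244281e-01  5.33902071e-04
 -8.89222204e-01 -2.00794943e-01]
[[-7.54737306e-05 -9.60835117e-01 -2.77120682e-01  7.52197734e+01]
 [ 9.99999446e-01  2.18524407e-04 -1.03001916e-03  3.03367071e-01]
 [ 1.05023621e-03 -2.77120606e-01  9.60834568e-01 -1.62085859e+02]
 [ 0.00000000e+00  0.00000000e+00  0.00000000e+00  1.00000000e+00]] [[421.79569622   0.         325.60755531]
 [  0.         421.79569622 231.80249796]
 [  0.           0.           1.        ]]
```

View pics/w1.png

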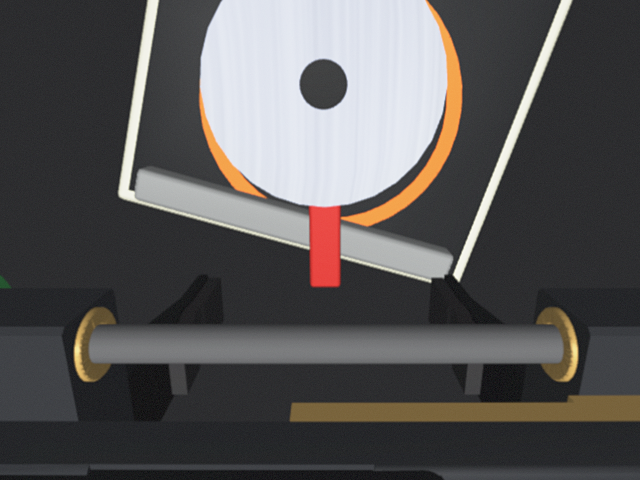

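The wrist picture shows the handle centred at column 325, on the tool axis. The knob is at (323,84) and the tip at (325,287). The tip works out 14 mm beyond the TCP and 15 was expected, so I'll go down and grip.

```bash
python3 -m inch '[[0,1,-12,0,0,0,-1],[0,1,-27,0,0,0,-1],[0,1,-42,0,0,0,-1],[0,1,-55,0,0,0,-1],[0,1,-63,0,0,0,-1],[0,1,-67,0,0,0,-1],[0,1,-67,0,0,0,0],[0,1,-67,0,0,0,1],[0,1,-67,0,0,0,1],[0,1,-67,0,0,0,1]]'
```

```text
t: 4.9
tcp_pos: [475.4, 169.7, 65.8]
ee_rot: [-3.141, 0.0, -1.108]
ft_force: [0.5, -0.4, 0.4]
width: 55.0
grasp_force: 0.0
```

```bash
python3 -m inch '[[0,0,0,0,0,0,1],[0,0,0,0,0,0,1],[0,0,0,0,0,0,1],[0,0,0,0,0,0,1],[0,0,0,0,0,0,1],[0,0,0,0,0,0,1],[0,0,0,0,0,0,1],[0,0,0,0,0,0,1],[0,0,0,0,0,0,1],[0,0,0,0,0,0,1]]'
```

```text
t: 6.15
tcp_pos: [475.4, 169.8, 65.6]
ee_rot: [-3.141, 0.0, -1.108]
ft_force: [2.4, 0.2, -2.1]
width: 15.5
grasp_force: 30.0
```

```bash
python3 -m inch '[[2,-4,0,0,0,-0.6,1],[5,-12,0,0,0,-1.6,1],[9,-24,0,0,0,-3.1,1],[14,-38,0,0,0,-4.9,1],[19,-53,0,0,0,-6.8,1],[24,-68,0,0,0,-8.7,1],[28,-81,0,0,0,-10.4,1],[32,-91,0,0,0,-11.7,1],[34,-97,0,0,0,-12.4,1],[35,-100,0,0,0,-12.8,1]]'
```

```text
t: 7.4
tcp_pos: [510.4, 69.4, 65.5]
ee_rot: [-3.142, 0.0, -1.332]
ft_force: [0.5, 4.8, 1.8]
width: 15.3
grasp_force: 30.0
```

```bash
python3 -m inch '[[1,-3,0,0,0,-0.4,1],[3,-8,0,0,0,-1.1,1],[5,-14,0,0,0,-2,1],[7,-20,0,0,0,-2.7,1],[8,-24,0,0,0,-3.1,1],[8.6,-25.3,0,0,0,-3.2,1],[8.6,-25.3,0,0,0,-3.2,1],[8.6,-25.3,0,0,0,-3.2,1],[8.6,-25.3,0,0,0,-3.2,1],[8.6,-25.3,0,0,0,-3.2,1]]'
python3 - <<'E'
from cell import *; import cv2
d=capture("top")["image"][150:330,200:440]; cv2.imwrite("pics/t2.png",cv2.resize(d,None,fx=3,fy=3))
E
```

```text
t: 8.65
tcp_pos: [518.8, 44.0, 65.5]
ee_rot: [3.141, -0.0, -1.387]
ft_force: [0.6, -0.4, 0.2]
width: 15.7
grasp_force: 30.0
```

View pics/t2.png

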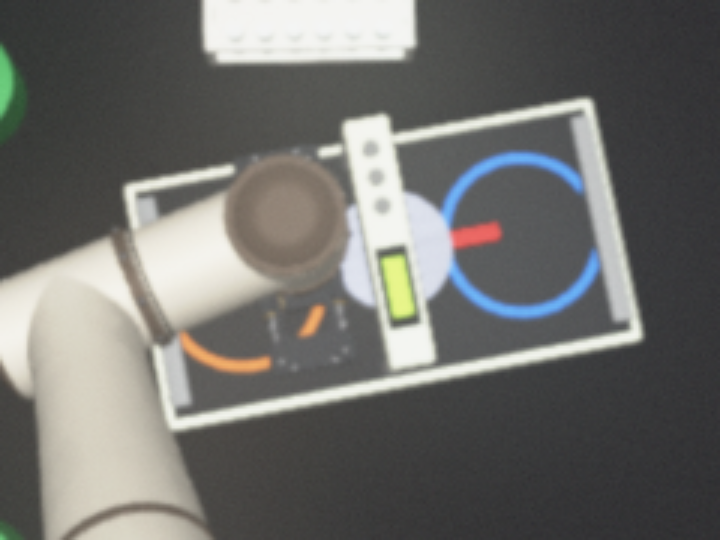

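The pot slid halfway under the bridge and its leading handle is out on the far side, at about (475,236) in the crop. I'll release, rise, cross over the bridge and grip that handle.

```bash
python3 -m inch '[[0,0,0,0,0,0,-0.2],[0,0,0,0,0,0,-0.6],[0,0,0,0,0,0,-1],[0,0,0,0,0,0,-1],[0,0,0,0,0,0,-1],[0,0,5,0,0,0,-1],[0,0,30,0,0,0,-1],[0,0,70,0,0,0,-1],[0,0,115,0,0,0,-1],[0,0,150,0,0,0,-1]]'
```

```text
t: 9.95
tcp_pos: [519.2, 44.4, 218.1]
ee_rot: [-3.139, 0.0, -1.387]
ft_force: [0.6, 0.0, 0.1]
width: 86.6
grasp_force: 0.0
```

```bash
python3 -m inch '[[2,-10,5,0,0,0,-1],[8,-45,5,0,0,0,-1],[17,-90,5,0,0,0,-1],[26,-135,5,0,0,0,-1],[30.8,-166.2,0,0,0,0,-1],[30.8,-166.2,-30,0,0,0,-1],[30.8,-166.2,-65,0,0,0,-1],[30.8,-166.2,-80,0,0,0,-1],[30.8,-166.2,-80,0,0,0,-1],[30.8,-166.2,-80,0,0,0,-1]]'
python3 - <<'E'
from cell import *; import cv2
s=get_state(); print(s["tcp_pos"],s["ee_rot"])
d=capture("wrist"); cv2.imwrite("pics/w2.png",d["image"])
E
```

```text
t: 11.2
tcp_pos: [550.6, -121.9, 136.8]
ee_rot: [-3.139, -0.001, -1.387]
ft_force: [0.8, 0.1, 0.4]
width: 86.8
grasp_force: 0.0
[ 550.61081088 -121.87751149  136.76106166] [-3.13942214e+00 -7.42948084e-04 -1.38686263e+00]
```

View pics/w2.png

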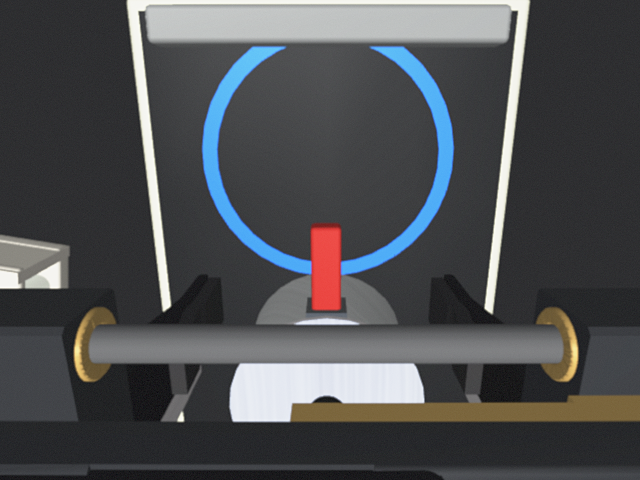

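The wrist view shows the leading handle centred at column 326, with its tip at row 228, which puts the pot axis 83 mm behind the TCP. I'll compute the stop face and blue ring from this same picture, to get distances relative to the gripper.

Run:
```python
from cell import *; from h import *
from scipy.spatial.transform import Rotation as Ro
s=get_state(); d=capture("wrist")
T=np.eye(4); T[:3,:3]=Ro.from_euler("xyz",s["ee_rot"]).as_matrix(); T[:3,3]=s["tcp_pos"]
W=np.linalg.inv(T@d["hand_eye"]); d["R"]=W[:3,:3]; d["t"]=W[:3,3]
print(s["tcp_pos"],d["k1"],[int(v) for v in d["image"][0:60,300].mean(1)])
h=np.float32(cv2.inRange(cv2.cvtColor(d["image"],cv2.COLOR_BGR2HSV),(100,130,90),(125,255,255)))
q=onplane(d,np.argwhere(h)[:,::-1].astype(float),30)[:,:2]
A=np.c_[2*q,np.ones(len(q))]; c=np.linalg.lstsq(A,(q**2).sum(1),rcond=None)[0]
print("ring",c[:2],np.sqrt(c[2]+c[0]**2+c[1]**2))
for n,p,z in(("face base",[[180,44],[330,44],[480,44]],30),("face top",[[180,34],[330,34],[480,34]],48),("tip",[[326,228]],91)):
    X=onplane(d,np.float64(p),z); print(n,X.round(1).tolist(), ((X-s["tcp_pos"])@T[:3,0]).round(1))
print("ring ahead",(np.r_[c[:2],30]-s["tcp_pos"])@T[:3,:2])
```

```text
[ 550.6410681  -121.81851558  136.96213167] -0.005737295005485638 [241, 243, 245, 237, 182, 162, 171, 181, 191, 194, 195, 195, 195, 194, 193, 195, 195, 196, 195, 193, 195, 193, 194, 195, 195, 193, 192, 194, 192, 191, 192, 192, 194, 191, 192, 193, 193, 187, 178, 166, 152, 136, 115, 93, 81, 77, 79, 80, 79, 81, 81, 79, 79, 82, 78, 78, 81, 79, 80, 79]
ring [ 557.85493154 -167.0530458 ] 74.3672084133871
face base [[655.8, -217.2, 30.0], [568.8, -233.2, 30.0], [482.0, -249.4, 30.0]] [112.9 112.8 112.8]
face top [[650.1, -220.8, 48.0], [569.4, -235.7, 48.0], [488.8, -250.7, 48.0]] [115.4 115.3 115.3]
tip [[553.4, -138.9, 91.0]] [17.3]
ring ahead [45.72060488  1.46609222]
```

```bash
python3 -m inch '[[0,0,-15,0,0,0,-1],[0,0,-35,0,0,0,-1],[0,0,-52,0,0,0,-1],[0,0,-65,0,0,0,-1],[0,0,-71,0,0,0,-1],[0,0,-71,0,0,0,-1],[0,0,-71,0,0,0,0.5],[0,0,-71,0,0,0,1],[0,0,-71,0,0,0,1],[0,0,-71,0,0,0,1]]'; python3 -m inch '[[0,0,0,0,0,0,1],[0,0,0,0,0,0,1],[0,0,0,0,0,0,1],[0,0,0,0,0,0,1],[0,0,0,0,0,0,1],[0,0,0,0,0,0,1],[0,0,0,0,0,0,1],[0,0,0,0,0,0,1],[0,0,0,0,0,0,1],[0,0,0,0,0,0,1]]'
```

```text
t: 12.55
tcp_pos: [549.8, -121.9, 64.8]
ee_rot: [-3.141, -0.0, -1.387]
ft_force: [0.1, 0.2, 1.4]
width: 54.9
grasp_force: 0.0
t: 13.8
tcp_pos: [549.8, -121.9, 64.6]
ee_rot: [-3.141, -0.0, -1.387]
ft_force: [1.1, 0.0, -0.8]
width: 15.7
grasp_force: 30.0
```

```bash
python3 -m inch '[[0.5,-4,0,0,0,0,1],[1.7,-11,0,0,0,0,1],[3.5,-21,0,0,0,0,1],[5.5,-33,0,0,0,0,1],[8,-46,0,0,0,0,1],[10.3,-59,0,0,0,0,1],[12.5,-71,0,0,0,0,1],[14,-80,0,0,0,0,1],[15,-86,0,0,0,0,1],[15.5,-88.5,0,0,0,0,1]]'; python3 -m inch '[[0.4,-2,0,0,0,0,1],[1.2,-6.5,0,0,0,0,1],[2.2,-12,0,0,0,0,1],[3.3,-18,0,0,0,0,1],[4.5,-24,0,0,0,0,1],[5.5,-30,0,0,0,0,1],[6.3,-34.5,0,0,0,0,1],[6.9,-37.5,0,0,0,0,1],[7.2,-39,0,0,0,0,1],[7.3,-39.3,0,0,0,0,1]]'
python3 - <<'E'
from cell import *; import cv2
d=capture("top")["image"][150:330,250:490]; cv2.imwrite("pics/t3.png",cv2.resize(d,None,fx=3,fy=3))
print(get_state()["ft_force"])
E
```

```text
t: 15.05
tcp_pos: [564.8, -210.5, 64.4]
ee_rot: [3.141, 0.0, -1.388]
ft_force: [-1.5, 4.5, 1.8]
width: 15.5
grasp_force: 30.0
t: 16.3
tcp_pos: [572.1, -249.5, 64.4]
ee_rot: [3.141, 0.0, -1.387]
ft_force: [-1.0, 4.9, 1.5]
width: 15.9
grasp_force: 30.0
[-1.36456036  4.94778694  1.80340555]
```

View pics/t3.png

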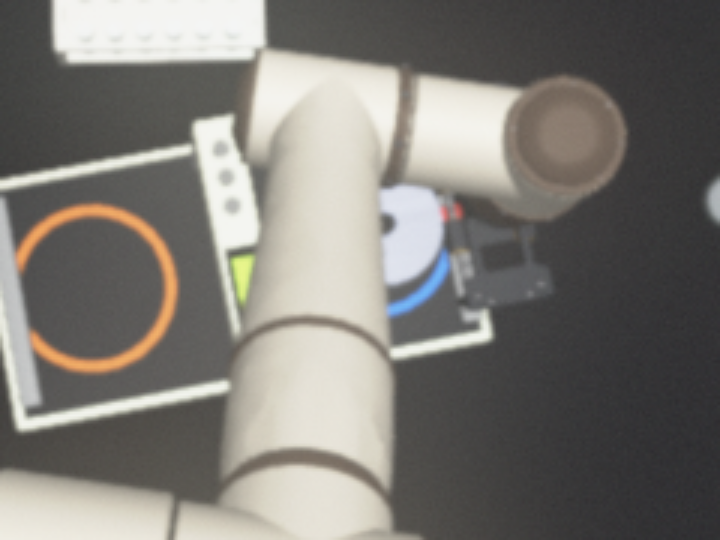

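The pot is through, with about 12 mm to go, and sliding friction reads about 5 N. Now I'll creep.

```bash
python3 -m inch '[[0.2,-1,0,0,0,0,1],[0.4,-2,0,0,0,0,1],[0.6,-3,0,0,0,0,1],[0.7,-4,0,0,0,0,1],[0.9,-5,0,0,0,0,1],[1.1,-6,0,0,0,0,1],[1.3,-7,0,0,0,0,1],[1.5,-8,0,0,0,0,1],[1.6,-8.8,0,0,0,0,1],[1.6,-8.8,0,0,0,0,1]]'; for i in 1 2 ; do :; done; python3 -m inch '[[0,-0.1,0,0,0,0,1],[0,-0.2,0,0,0,0,1],[0.1,-0.3,0,0,0,0,1],[0.1,-0.4,0,0,0,0,1],[0.1,-0.5,0,0,0,0,1],[0.1,-0.6,0,0,0,0,1],[0.1,-0.7,0,0,0,0,1],[0.2,-0.8,0,0,0,0,1],[0.2,-0.9,0,0,0,0,1],[0.2,-1,0,0,0,0,1]]'
```

```text
t: 17.6
tcp_pos: [573.8, -258.3, 64.5]
ee_rot: [3.141, 0.0, -1.387]
ft_force: [-1.1, 5.2, 1.5]
width: 15.6
grasp_force: 30.0
t: 18.85
tcp_pos: [574.0, -259.3, 64.4]
ee_rot: [3.141, 0.0, -1.387]
ft_force: [-1.7, 5.4, 1.5]
width: 15.7
grasp_force: 30.0
```

```bash
python3 -m inch '[[0,-0.1,0,0,0,0,1],[0,-0.2,0,0,0,0,1],[0.1,-0.3,0,0,0,0,1],[0.1,-0.4,0,0,0,0,1],[0.1,-0.5,0,0,0,0,1],[0.1,-0.6,0,0,0,0,1],[0.1,-0.7,0,0,0,0,1],[0.2,-0.8,0,0,0,0,1],[0.2,-0.9,0,0,0,0,1],[0.2,-1,0,0,0,0,1]]'
```

```text
t: 20.1
tcp_pos: [574.3, -260.3, 64.5]
ee_rot: [3.141, 0.0, -1.387]
ft_force: [-0.5, 4.8, 1.5]
width: 15.8
grasp_force: 30.0
```

```bash
python3 -m inch '[[0,-0.1,0,0,0,0,1],[0,-0.2,0,0,0,0,1],[0.1,-0.3,0,0,0,0,1],[0.1,-0.4,0,0,0,0,1],[0.1,-0.5,0,0,0,0,1],[0.1,-0.6,0,0,0,0,1],[0.1,-0.7,0,0,0,0,1],[0.2,-0.8,0,0,0,0,1],[0.2,-0.9,0,0,0,0,1],[0.2,-1,0,0,0,0,1]]'
```

```text
t: 21.35
tcp_pos: [574.4, -261.3, 64.5]
ee_rot: [3.141, 0.0, -1.387]
ft_force: [-1.0, 5.3, 0.8]
width: 15.7
grasp_force: 30.0
```

```bash
python3 -m inch '[[0,-0.1,0,0,0,0,1],[0,-0.2,0,0,0,0,1],[0.1,-0.3,0,0,0,0,1],[0.1,-0.4,0,0,0,0,1],[0.1,-0.5,0,0,0,0,1],[0.1,-0.6,0,0,0,0,1],[0.1,-0.7,0,0,0,0,1],[0.2,-0.8,0,0,0,0,1],[0.2,-0.9,0,0,0,0,1],[0.2,-1,0,0,0,0,1]]'
```

```text
t: 22.6
tcp_pos: [574.5, -262.0, 64.4]
ee_rot: [3.141, 0.001, -1.387]
ft_force: [-1.4, 4.7, 0.6]
width: 15.4
grasp_force: 30.0
```

```bash
python3 -m inch '[[0,-0.1,0,0,0,0,1],[0,-0.2,0,0,0,0,1],[0.1,-0.3,0,0,0,0,1],[0.1,-0.4,0,0,0,0,1],[0.1,-0.5,0,0,0,0,1],[0.1,-0.6,0,0,0,0,1],[0.1,-0.7,0,0,0,0,1],[0.2,-0.8,0,0,0,0,1],[0.2,-0.9,0,0,0,0,1],[0.2,-1,0,0,0,0,1]]'
```

```text
t: 23.85
tcp_pos: [574.7, -262.7, 64.3]
ee_rot: [3.141, 0.001, -1.387]
ft_force: [-2.0, 7.0, 1.1]
width: 15.3
grasp_force: 30.0
```

```bash
python3 -m inch '[[0,-0.1,0,0,0,0,1],[0,-0.2,0,0,0,0,1],[0.1,-0.3,0,0,0,0,1],[0.1,-0.4,0,0,0,0,1],[0.1,-0.5,0,0,0,0,1],[0.1,-0.6,0,0,0,0,1],[0.1,-0.7,0,0,0,0,1],[0.2,-0.8,0,0,0,0,1],[0.2,-0.9,0,0,0,0,1],[0.2,-1,0,0,0,0,1]]'
```

```text
t: 25.1
tcp_pos: [574.8, -263.4, 64.2]
ee_rot: [3.141, 0.002, -1.388]
ft_force: [-1.0, 8.3, 1.8]
width: 15.5
grasp_force: 30.0
```

The force rose from 5 to 8.3 N over the last steps, so the pot is resting on the stop with about 3 N, well under 15 N. I'll release, rise and check.

```bash
python3 -m inch '[[0,0,0,0,0,0,0.5],[0,0,0,0,0,0,-0.2],[0,0,0,0,0,0,-0.6],[0,0,0,0,0,0,-1],[0,0,0,0,0,0,-1],[0,0,0,0,0,0,-1],[0,0,0,0,0,0,-1],[0,0,5,0,0,0,-1],[0,0,25,0,0,0,-1],[0,0,60,0,0,0,-1]]';python3 -m inch '[[0,0,40,0,0,0,-1],[0,0,80,0,0,0,-1],[0,-20,100,0,0,0,-1],[-20,-60,100,0,0,0,-1],[-50,-100,100,0,0,0,-1],[-90,-130,100,0,0,0,-1],[-130,-160,100,0,0,0,-1],[-170,-190,100,0,0,0,-1],[-200,-210,100,0,0,0,-1],[-200,-210,100,0,0,0,-1]]'
python3 - <<'E'
from meas import *
run([560,-178,80],"crop2")
d=D["top"]; g=project(d,[[560,-178,80]])[0].astype(int)
cv2.imwrite("pics/end.png",cv2.resize(d["image"][g[1]-70:g[1]+70,g[0]-70:g[0]+70],None,fx=4,fy=4,interpolation=cv2.INTER_CUBIC))
for l in("bottle","beaker","tube_rack"): print(l,place_of(l,"top")[:1])
E
```

```text
t: 26.35
tcp_pos: [574.4, -264.2, 124.1]
ee_rot: [3.139, 0.001, -1.387]
ft_force: [1.2, -0.4, 0.4]
width: 86.7
grasp_force: 0.0
t: 27.6
tcp_pos: [373.2, -475.6, 225.1]
ee_rot: [-3.141, -0.0, -1.391]
ft_force: [-0.1, 0.1, -0.1]
width: 87.3
grasp_force: 0.0
top [(92, array([410.3, 218.9])), (81, array([354.5, 229.5]))] onplane85 [[574.1, -261.1, 85.0], [545.4, -106.7, 85.0]]
scene [(125, array([204. , 224.1])), (120, array([265.7, 229.7]))] onplane85 [[572.5, -261.7, 85.0], [544.7, -106.1, 85.0]]
handles tri [[573.8, -260.6, 86.9], [545.2, -106.3, 85.5]]
len 156.99970979496493 mid [ 559.5 -183.4   86.2] yaw 10.491414670945964
bottle [{'location': [511.2, 464.1, -0.4], 'score': 0.87}]
beaker [{'location': [593.3, -525.3, 2.0], 'score': 0.61}]
tube_rack [{'location': [774.7, 33.0, -2.2], 'score': 0.63}]
```

View pics/end.png

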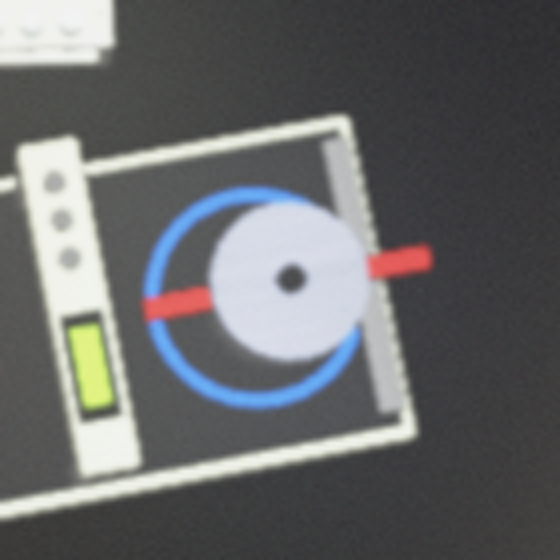

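The final view shows the pot within the blue ring, its side against the stop. Its axis measures about 17 mm from the ring's centre, under the 21 mm limit, and the bystanders haven't moved beyond measurement error.

```bash
python3 -c "
from cell import close_job; print(close_job())"
```

```text
the job is handed in; nothing more can be done
None
```

I slid the pot flat under the bridge to rest against the -y end stop inside the blue ring, pressing the stop with about 3 N, then released it and handed the job in at about 28 s; no verdict came back.

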